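Shingle the roast-colour plates up the sloped stand

TASK

Lay the colour reference plates up the sloped wooden stand like roof shingles, going darker: first the brown plate overlapping the cream one already fixed there, its lower edge on the line across the cream plate and its own white line toward the upper end of the slope, then the dark plate overlapping the brown one, its lower edge on the brown plate's white line. Each plate lies square and centred over the one below it, and is let go.

Things in the scene. Friction and masses are not known exactly. Their poses are not given: they have to be found in the camera images.
- stand: wooden stand, fixed; place and heading vary. Base board 235 x 100 x 10 mm, origin under its centre, x uphill (away from the robot). A deck 42 mm wide, narrower than the plates so that fingers pass down either side of it, climbs at 24 degrees along x from 26 to 113 mm above the table
- plate_cream: cream plate, fixed on the low end of the stand, x up its slope (12 degrees); 90 mm long (its x), 50 mm wide (its y), 12 mm thick; origin at the centre of the underside, z out of the face. A dark line crosses its face at x = +10 mm, 55 mm from its lower edge. A plate laid right on it lies parallel, its origin at x = +55, y = 0, z = +12 mm in this frame, its upper end resting on the deck
- plate_brown: loose mid-brown plate, flat on the table beside the stand, +x roughly away from the robot; 90 mm long (its x), 50 mm wide (its y), 12 mm thick; origin at the centre of the underside, z out of the face; 60 g. A white line crosses its face at x = +10 mm, 55 mm from its lower (-x) edge. The dark plate laid right on it has its origin at x = +55, y = 0, z = +12 mm in this frame
- plate_dark: loose, plain, very dark brown plate without a line, flat on the table on the other side of the stand, +x roughly away from the robot; 90 mm long (its x), 50 mm wide (its y), 12 mm thick; origin at the centre of the underside, z out of the face; 60 g; either end may go up

How it is judged (in metres and radians):
On the way, in this order (a step that is already met when the one before it is completed fails the run):
1. the brown plate lies over the cream one with its lower edge on the cream plate's line, let go (x of plate_brown in the frame of plate_cream between 0.04 and 0.07 m and y of plate_brown in the frame of plate_cream between -0.013 and 0.013 m and z of plate_brown in the frame of plate_cream between 0.007 and 0.017 m and angle between the x axis of plate_brown and the x axis of plate_cream, either way round below 0.2 rad and angle between the z axis of plate_brown and the z axis of plate_cream, either way round below 0.15 rad and linear speed of plate_brown below 0.02 m/s and contact force between the fingers and plate_brown below 0.1 N), for 0.2 s.
2. the dark plate lies over the brown one with its lower edge on the brown plate's line, let go (x of plate_dark in the frame of plate_brown between 0.04 and 0.07 m and y of plate_dark in the frame of plate_brown between -0.013 and 0.013 m and z of plate_dark in the frame of plate_brown between 0.007 and 0.017 m and angle between the x axis of plate_dark and the x axis of plate_brown, either way round below 0.2 rad and angle between the z axis of plate_dark and the z axis of plate_brown, either way round below 0.15 rad and linear speed of plate_dark below 0.02 m/s and contact force between the fingers and plate_dark below 0.1 N), for 0.2 s.
At the end, for the whole second after the job is handed in: The brown plate lies on the cream one and the dark plate on the brown one: each lower edge within 15 mm of the line below it, centred sideways within 13 mm, square within 11 degrees, lying on the plate below (height within 5 mm, parallel within 8 degrees), at rest and released (all of step 1 and all of step 2); the robot touches nothing.
It also fails if it takes over 51 s, if anything falls off the work surface, if the arm or the gripper's body presses on something with over 40 N, if the wrist force passes 120 N, or if a joint passes its speed limit or range.

ROBOT

A 7-joint arm with a two-finger parallel gripper is mounted at the origin on a cart in front of the work surface, level with it; the furniture and walls round the work are solid. World frame = base frame: x ahead of the robot, y to its left, z up, the work surface at z = 0. Lengths are in m, angles in degrees, forces in N, time in s.
With the tool pointing down it reaches from about 0.425 to 0.825 m from the base axis. Payload 3.6 kg.
Tool frame: the origin (TCP) lies at the very end of the fingers, on their centre line; the grasp point (between the pads) lies 19 mm behind it; z points along the fingers, y is the direction in which the jaws open and shut (so a half turn about z gives the same grasp; the last joint's range is limited). The gripper opens to 93 mm and grips with 3 to 60 N. Pads are 15 mm wide; open, the fingers measure 128 mm over their backs; the gripper's body (75 mm by 188 mm) begins 65 mm behind the grasp point.
Start: joints at [71.82, 35.231, -0.722, 81.555, 0.464, 63.22, -2.315], TCP at [0.186, -0.623, 0.219] pointing down, gripper open.
Joint ranges: [-178.69, 178.69], [-17.37, 117.87], [-77.05, 75.6], [15.02, 138.74], [-78.02, 258.01], [0.78, 113.62], [-162.83, 162.83]. Speed limits (degrees/s): [159.86, 159.86, 180, 180, 180, 180, 180].

INTERFACE

Orientations are given as [roll, pitch, yaw] about the fixed x, y, z axes, in that order (R = Rz(yaw) Ry(pitch) Rx(roll)).
In Python, from rig import sense, capture, sign_off, cut_out gives the robot as it stands.
- The arm moves only by the tool play_rows, never from a script. Its argument "plan" is a list of rows, each a list of 3 entries, a list of its own where there are three numbers: the shift along the tool's x, y, z in m, then the turn, a rotation vector about the tool's x, y, z in rad, then the finger opening in m, from 0 to 0.093. In form: [[[x, y, z], [ax, ay, az], fingers], ...]. A call has 1 to 10 rows; each row shifts and turns the commanded pose from where the row before left it, along the tool's axes as they then stand; what a row does not reach is not made up. A row lasts 1/8 s, in which the tool goes at most 62.5 mm and 10.7 degrees, less where a joint would pass 70% of its speed; a pose out of reach is approached as far as the arm can. A call with a gripper value outside its range is refused whole. The fingers move at their own pace and stop on an object; the grip force is fixed at half the most. Time passes only in rows, so rows that do not move let the fingers close. It gives the time, the measured TCP pose, the force and the opening at its end, in the units of the state.
- sense(): the state, without advancing time (a new reading comes with each control period).
- capture(name): name is "scene" or "top"; returns a dict with "color" (420x560x3 uint8, red, green, blue), "K" (3x3 intrinsics, pixels), "xyz" and "attitude" of the camera in the world. Camera axes: x right, y up, looking along -z (the intrinsics and any distortion apply to the point x, -y, -z); pixel columns grow to the right and rows downward; lengths in m; the calibration is good to about 2 mm. A picture is of the moment at which its call begins. There is no depth.
- sign_off(): hands the job in, once; it reports no verdict.
Trained networks look in a picture, given as the dict that the camera call returned (one of the last four; its "shot" number tells which), for a name from the list of things; names that differ only in an ending like _2 or _b are one class to them, and where a whole thing is asked for, a point or a joint stands for the part that bears it (a point fixed in the world has none). Each returns a list of dicts, best first, with "p" (0 to 1); they miss things now and then, are a little off and sometimes report something else, mostly with a low value. They report only what shows in the picture. A call takes as long as a camera call.
- cut_out(picture, thing): "mask" (420x560 bool, what is visible of it) and "pixel" ([column, row] in pixels, amid what is visible of it).
The state is a dict: "t": time; "joint_positions": joint angles; "joint_vel": joint speeds; "effort": joint torques, N m; "position": TCP position; "eef_rot": TCP orientation; "force": force on the tool from outside, world axes, zero at the start; "wrist_torque": the same for the moment, N m; "width": opening from 0.0 (shut) to 1.0 (fully open).
Only numpy, scipy, OpenCV 4.12 (cv2) and the standard library are available. Lean on these libraries where they do the work, as an engineer would, in place of code of your own. Each camera call takes 0.05 s, during which the arm holds its last target.

## Working session

There is one attempt and no reset: what is moved stays moved. The work goes in short steps, Python scripts to look and compute and a tool call to move; the robot and the scene stay as the last step left them, time stands still between calls to the robot, and variables do not carry over. Pictures are saved under pics/ and viewed, and the job is handed in when it is done.

Besides the shell and the picture viewer there is one more tool, called after ">>>" as name(argument=value, ...), one argument or row to a line, values as JSON. play_rows: Moves the arm, as the interface text tells. Its arguments: {"type":"object","properties":{"plan":{"type":"array","items":{"type":"array"}}},"required":["plan"]}

```bash
mkdir -p pics; ls; python3 - <<'E'
from rig import *
import cv2,pickle
print(sense())
d={}
for n in("scene","top"):
    c=capture(n); d[n]=c
    print(n,c["K"],c["xyz"],c["attitude"],[k for k in c])
    cv2.imwrite(f"pics/{n}0.png",c["color"][:,:,::-1])
    for t in("stand","plate_cream","plate_brown","plate_dark"):
        r=cut_out(c,t); print(t,[(round(x["p"],2),x["pixel"],int(x["mask"].sum())) for x in r])
        d[n+t]=r
pickle.dump(d,open("d0.pkl","wb"))
E
```

```text
pics
{'t': 0.0, 'joint_positions': array([71.8192717 , 35.28702089, -0.72175602, 81.64165505,  0.46528318,
       63.22038348, -2.31484103]), 'joint_vel': array([ 0.09338617, -0.04223386, -0.03134319, -0.0437563 ,  0.00871884,
        0.03041258, -0.02238376]), 'effort': array([-1.98924213e-04, -4.58944595e+01,  2.09145485e-01, -1.65742832e+01,
       -6.10052235e-02,  2.04328273e-02,  2.39154633e-04]), 'position': array([ 0.18613727, -0.62193896,  0.21750459]), 'eef_rot': array([-1.79853890e+02,  3.81592135e-03,  1.66657524e+01]), 'force': array([-0.18018466, -0.01017061,  1.07547309]), 'wrist_torque': array([-0.03561044, -0.03096725, -0.01799492]), 'width': 0.9972351982303459}
scene [[477.52651825   0.         278.41472028]
 [  0.         477.52651825 202.76372611]
 [  0.           0.           1.        ]] [0.06256838 0.70858191 0.73272364] [ 5.09679531e+01 -8.27515904e-02 -1.48612086e+02] ['color', 'K', 'xyz', 'attitude', 'shot']
stand [(0.86, [255.8, 207.6], 4144)]
plate_cream [(0.92, [286.9, 197.4], 699)]
plate_brown [(0.78, [211.2, 300.5], 1117)]
plate_dark [(0.6, [334.3, 175.2], 513)]
top [[433.03673392   0.         276.89333082]
 [  0.         433.03673392 214.52861524]
 [  0.           0.           1.        ]] [ 0.34313177 -0.01379767  1.13669484] [  8.94241842   0.67769414 -89.99084983] ['color', 'K', 'xyz', 'attitude', 'shot']
stand [(0.83, [276.8, 206.1], 3304)]
plate_cream [(0.68, [284.0, 221.7], 699)]
plate_brown [(0.58, [177.1, 227.4], 674)]
plate_dark [(0.75, [360.6, 237.3], 663)]
```

View pics/scene0.png

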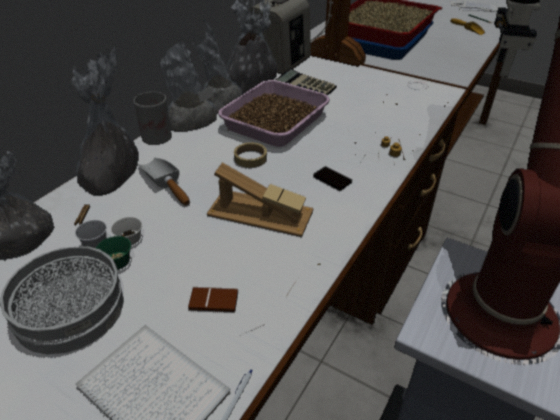

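View pics/top0.png

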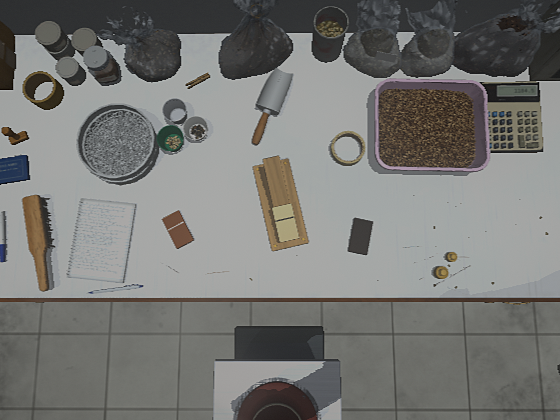

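```bash
cat > h.py <<'E'
import numpy as np,cv2
from scipy.spatial.transform import Rotation as R
from scipy.optimize import least_squares
def proj(c,P):
    Rc=R.from_euler('xyz',c["attitude"],degrees=True).as_matrix()
    q=(np.asarray(P)-c["xyz"])@Rc*np.array([1,-1,-1])
    p=q@np.array(c["K"]).T
    return p[:,:2]/p[:,2:]
def box(l,w,h): return np.array([[sx*l/2,sy*w/2,z] for sx in(-1,1) for sy in(-1,1) for z in(0,h)])
PL=box(.09,.05,.012)
def mom(poly):
    m=cv2.moments(poly.astype(np.float32).reshape(-1,1,2)); a=m['m00']
    return np.array([m['m10']/a,m['m01']/a]),np.array([[m['mu20'],m['mu11']],[m['mu11'],m['mu02']]])/a,a
def feat(poly,pad=0):
    c,S,a=mom(poly); e=lambda S:np.array([S[0,0],S[1,1],S[0,1]])
    w=np.sqrt(np.trace(S))
    return np.r_[c,e(S)/w]
def hull(pts): return cv2.convexHull(np.asarray(pts,np.float32)).reshape(-1,2)
def maskfeat(mask):
    ys,xs=np.nonzero(biggest(mask)); 
    # pixel squares' area: use hull of pixel corners shrunk ~.25 : use raw pixel centres+-.25
    pts=np.concatenate([np.c_[xs+dx,ys+dy] for dx in(-.3,.3) for dy in(-.3,.3)])
    return feat(hull(pts))
def biggest(mask):
    m=cv2.morphologyEx(mask.astype(np.uint8),cv2.MORPH_CLOSE,np.ones((5,5)))
    n,l,s,_=cv2.connectedComponentsWithStats(m); return l==1+np.argmax(s[1:,4])
def pose(x,y,z,yaw,pitch=0): return R.from_euler('xyz',[0,-pitch,yaw],degrees=True).as_matrix(),np.array([x,y,z])
def wpts(P,x,y,z,yaw,pitch=0):
    M,t=pose(x,y,z,yaw,pitch); return P@M.T+t
E
cat > fit.py <<'E'
from h import *
import pickle
d=pickle.load(open("d0.pkl","rb"))
def fit(name,x0,zfree,pitch,P=PL,cams=("scene","top"),zfix=0):
    def f(v):
        z=v[3] if zfree else zfix
        return np.concatenate([feat(hull(proj(d[n],wpts(P,v[0],v[1],z,v[2],pitch))))-F[n] for n in cams])
    F={n:maskfeat(d[n+name][0]["mask"]) for n in cams}
    s=least_squares(f,x0,x_scale=[.01,.01,5,.01][:len(x0)],diff_step=1e-4)
    print(name,cams,np.round(s.x,4),np.round(s.fun,1)); return s.x
for n,g in(("plate_brown",[.5,.22,20]),("plate_dark",[.5,-.2,-5])):
    for cams in(("scene","top"),("top",),("scene",)): fit(n,g,0,0,cams=cams)
c=fit("plate_cream",[.5,0,7,.04],1,12)
c=fit("plate_cream",[.5,0,7,.04],1,12,cams=("top",))
c=fit("plate_cream",[.5,0,7,.04],1,12,cams=("scene",))
for n in("scene","top"):
    im=np.zeros((420,560,3),np.uint8); im=d[n]["color"][:,:,::-1].copy()
    for t,col in(("stand",(0,255,0)),("plate_cream",(255,0,0)),("plate_brown",(0,255,255)),("plate_dark",(255,0,255))):
        cs,_=cv2.findContours(d[n+t][0]["mask"].astype(np.uint8),0,1); cv2.drawContours(im,cs,-1,col,1)
    r=(slice(120,340),slice(150,400)) ; cv2.imwrite(f"pics/m_{n}.png",cv2.resize(im[r],None,fx=2.7,fy=2.7,interpolation=0))
E
python3 fit.py
```

```text
plate_brown ('scene', 'top') [ 0.4821  0.2614 27.6665] [-0.2  0.1  0.3 -0.   0.1  0.2  0.2 -0.1 -0.   0.1]
plate_brown ('top',) [ 0.4825  0.262  27.5111] [-0.   0.  -0.1 -0.   0.1]
plate_brown ('scene',) [ 0.4819  0.261  28.3179] [ 0.  -0.   0.3 -0.   0. ]
plate_dark ('scene', 'top') [  0.464   -0.2174 -13.4405] [-0.3 -0.   0.   0.2  0.1  0.1  0.3 -0.   0.2  0. ]
plate_dark ('top',) [  0.4648  -0.2171 -14.3957] [ 0.  -0.   0.   0.2 -0.1]
plate_dark ('scene',) [  0.4633  -0.2178 -12.1255] [-0.  -0.   0.1  0.1  0.1]
plate_cream ('scene', 'top') [ 0.4934 -0.0203 12.5606  0.0562] [-0.1 -0.   0.3  0.  -0.   0.1  0.1 -0.   0.2 -0. ]
plate_cream ('top',) [ 0.4958 -0.0201 13.4525  0.0411] [ 0. -0. -0.  0.  0.]
plate_cream ('scene',) [ 0.5054 -0.0413 11.0472  0.037 ] [ 0. -0. -0.  0. -0.]
```

```bash
cat >> fit.py <<'E'
L=.195
S=np.vstack([box(.235,.1,.01),[[x,y,z] for x,z in((-L/2,.026),(L/2,.113)) for y in(-.021,.021)]])
fit("stand",[.55,-.02,12],0,0,P=S)
P=c=fit("plate_cream",[.5,0,7,.04],1,12)
# dense overlays
for n in("scene","top"):
    im=d[n]["color"][:,:,::-1].copy(); k=5
    u0={"scene":(200,155),"top":(235,145)}[n]
    im=cv2.resize(im[u0[1]:u0[1]+110,u0[0]:u0[0]+130],None,fx=k,fy=k,interpolation=cv2.INTER_CUBIC)
    for Q,col in((PL,(255,0,0)),(np.array([[.01,-.025,.012],[.01,.025,.012]]),(0,0,255)),(PL+[.055,0,.012],(0,200,0))):
        p=(proj(d[n],wpts(Q,*c[:2],c[3],c[2],12))-u0+.5)*k
        if len(Q)==8:
            for i in range(8):
                for j in range(i):
                    if bin(i^j).count("1")==1: cv2.line(im,*[tuple(int(a) for a in p[q]) for q in(i,j)],col,1)
        else: cv2.line(im,*[tuple(int(a) for a in q) for q in p],col,1)
    cv2.imwrite(f"pics/o_{n}.png",im)
E
python3 fit.py|tail -2
```

```text
stand ('scene', 'top') [ 5.48700e-01 -1.00000e-02  1.29277e+01] [-1.1  0.6  0.6  0.1  0.7  1.1  0.8 -0.   0.2  0. ]
plate_cream ('scene', 'top') [ 0.4934 -0.0203 12.5606  0.0562] [-0.1 -0.   0.3  0.  -0.   0.1  0.1 -0.   0.2 -0. ]
```

View pics/o_scene.png

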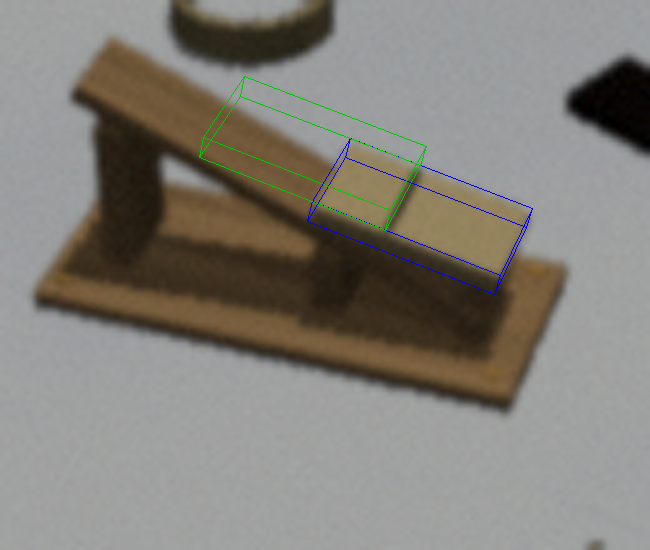

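View pics/o_top.png

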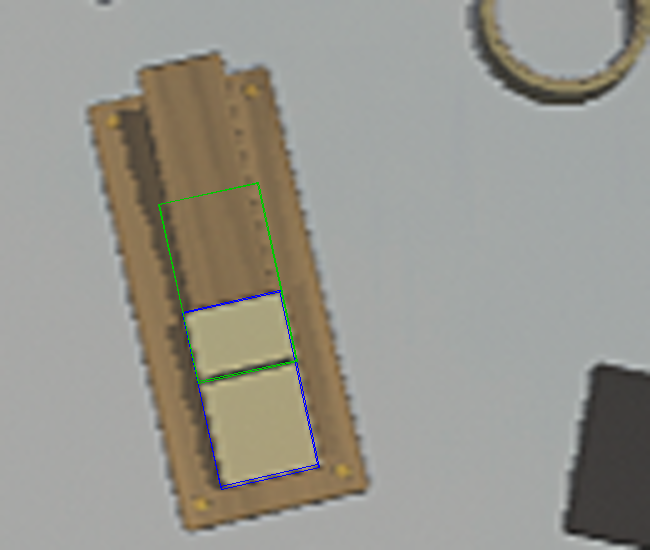

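```bash
cat > plan.py <<'E'
from h import *
from rig import sense
import json
def st():
    s=sense(); print("t",round(s["t"],2),"pos",np.round(s["position"],4),"rot",np.round(s["eef_rot"],2),"F",np.round(s["force"],1),"w",round(s["width"]*93,1),"q",np.round(s["joint_positions"],0))
    return np.array(s["position"]),R.from_euler('xyz',s["eef_rot"],degrees=True)
def plan(targets,start=None):
    """targets: (pos, R, n rows, grip)"""
    p,r=start or st(); rows=[]
    for tp,tr,n,g in targets:
        p0,r0=p,r; rv=(r0.inv()*tr).as_rotvec()
        for k in range(1,n+1):
            gp=p0+(np.array(tp)-p0)*k/n; gr=r0*R.from_rotvec(rv*k/n)
            dx=np.round(r.inv().apply(gp-p),3); a=np.round((r.inv()*gr).as_rotvec(),2 if k<n else 3)
            dx=dx+0.;a=a+0.
            rows.append([dx.tolist(),a.tolist(),g]); p=p+r.apply(dx); r=r*R.from_rotvec(a)
            if np.linalg.norm(dx)>.0625 or np.linalg.norm(a)>.186: print("TOO FAST",dx,a)
    print(len(rows)); print(json.dumps(rows)); print("end",np.round(p,4),np.round(r.as_euler('xyz',degrees=True),2))
def rot(yaw,pitch=0): return R.from_euler('xyz',[180,-pitch,yaw],degrees=True)
E
python3 - <<'E'
from plan import *
plan([((.5,-.25,.2),rot(15),8,.093),((.49,.1,.2),rot(20),6,.093),((.4892,.2651,.12),rot(27.6),4,.093)])
E
```

```text
t 0.5 pos [ 0.1864 -0.6226  0.2186] rot [-179.99   -0.     16.66] F [ 0.1 -0.4 -0.2] w 92.8 q [72. 35. -1. 82.  0. 63. -2.]
18
[[[0.051, -0.033, 0.002], [0.0, 0.0, 0.0], 0.093], [[0.051, -0.034, 0.003], [0.0, 0.0, 0.01], 0.093], [[0.05, -0.034, 0.002], [0.0, 0.0, 0.0], 0.093], [[0.051, -0.034, 0.002], [0.0, 0.0, 0.0], 0.093], [[0.051, -0.033, 0.003], [0.0, 0.0, 0.01], 0.093], [[0.05, -0.035, 0.002], [0.0, 0.0, 0.0], 0.093], [[0.05, -0.034, 0.002], [0.0, 0.0, 0.01], 0.093], [[0.05, -0.035, 0.003], [0.0, 0.0, -0.001], 0.093], [[0.013, -0.057, 0.0], [0.0, 0.0, -0.01], 0.093], [[0.015, -0.056, 0.0], [0.0, 0.0, -0.02], 0.093], [[0.015, -0.057, 0.0], [0.0, 0.0, -0.01], 0.093], [[0.015, -0.056, 0.0], [0.0, 0.0, -0.02], 0.093], [[0.017, -0.056, 0.0], [0.0, 0.0, -0.01], 0.093], [[0.018, -0.056, 0.0], [0.0, 0.0, -0.017], 0.093], [[0.014, -0.039, 0.02], [0.0, 0.0, -0.03], 0.093], [[0.015, -0.038, 0.02], [0.0, 0.0, -0.04], 0.093], [[0.016, -0.038, 0.02], [0.0, 0.0, -0.03], 0.093], [[0.018, -0.037, 0.02], [0.0, 0.0, -0.033], 0.093]]
end [0.4892 0.2652 0.1198] [-179.99   -0.     27.61]
```

>>> play_rows(
  plan=[
    [[0.051, -0.034, 0.002], [0, 0, 0], 0.093],
    [[0.051, -0.034, 0.002], [0, 0, 0.01], 0.093],
    [[0.05, -0.034, 0.002], [0, 0, 0], 0.093],
    [[0.051, -0.034, 0.002], [0, 0, 0], 0.093],
    [[0.051, -0.034, 0.003], [0, 0, 0.01], 0.093],
    [[0.05, -0.034, 0.002], [0, 0, 0], 0.093],
    [[0.05, -0.034, 0.002], [0, 0, 0.01], 0.093],
    [[0.05, -0.034, 0.003], [0, 0, 0], 0.093],
  ],
)

```text
t: 1.5
position: [0.5014, -0.2488, 0.2011]
eef_rot: [179.9, -0.1, 14.9]
force: [0.8, -0.2, 0.2]
width: 0.998
```

```bash
python3 - <<'E'
from plan import *
plan([((.49,.1,.2),rot(20),6,.093),((.4892,.2651,.12),rot(27.6),4,.093)])
E
```

```text
t 1.5 pos [ 0.5014 -0.2488  0.2011] rot [ 1.7995e+02 -5.0000e-02  1.4930e+01] F [ 0.8 -0.2  0.2] w 92.8 q [ 26.  28.  -3.  98.   2.  54. -52.]
10
[[[0.013, -0.057, 0.0], [0.0, 0.0, -0.01], 0.093], [[0.014, -0.056, 0.0], [0.0, 0.0, -0.02], 0.093], [[0.015, -0.056, 0.0], [0.0, 0.0, -0.01], 0.093], [[0.015, -0.057, 0.001], [0.0, 0.0, -0.02], 0.093], [[0.017, -0.055, 0.0], [0.0, 0.0, -0.01], 0.093], [[0.017, -0.056, 0.0], [0.001, -0.001, -0.019], 0.093], [[0.014, -0.039, 0.02], [0.0, 0.0, -0.03], 0.093], [[0.015, -0.038, 0.02], [0.0, 0.0, -0.04], 0.093], [[0.016, -0.038, 0.02], [0.0, 0.0, -0.03], 0.093], [[0.018, -0.037, 0.02], [0.0, 0.0, -0.032], 0.093]]
end [0.4892 0.2649 0.1198] [-1.800e+02  1.000e-02  2.759e+01]
```

>>> play_rows(
  plan=[
    [[0.013, -0.057, 0.0], [0.0, 0.0, -0.01], 0.093],
    [[0.014, -0.056, 0.0], [0.0, 0.0, -0.02], 0.093],
    [[0.015, -0.056, 0.0], [0.0, 0.0, -0.01], 0.093],
    [[0.015, -0.057, 0.001], [0.0, 0.0, -0.02], 0.093],
    [[0.017, -0.055, 0.0], [0.0, 0.0, -0.01], 0.093],
    [[0.017, -0.056, 0.0], [0, 0, -0.02], 0.093],
    [[0.014, -0.039, 0.02], [0.0, 0.0, -0.03], 0.093],
    [[0.015, -0.038, 0.02], [0.0, 0.0, -0.04], 0.093],
    [[0.016, -0.038, 0.02], [0.0, 0.0, -0.03], 0.093],
    [[0.018, -0.037, 0.02], [0.0, 0.0, -0.03], 0.093],
  ],
)

```text
t: 2.75
position: [0.4878, 0.2649, 0.1193]
eef_rot: [180.0, -0.1, 27.6]
force: [0.5, -0.9, 0.6]
width: 1.002
```

```bash
python3 - <<'E'
from plan import *
plan([((.4892,.2651,.06),rot(27.6),2,.093),((.4892,.2651,.003),rot(27.6),3,.093)])
E
```

```text
t 2.75 pos [0.4878 0.2649 0.1193] rot [ 1.7999e+02 -5.0000e-02  2.7600e+01] F [ 0.5 -0.9  0.6] w 93.2 q [ -25.   34.   -8.  104.    7.   43. -100.]
5
[[[0.001, 0.0, 0.03], [0.0, 0.0, 0.0], 0.093], [[0.0, 0.0, 0.029], [0.0, -0.001, 0.0], 0.093], [[0.0, 0.0, 0.019], [0.0, 0.0, 0.0], 0.093], [[0.0, 0.0, 0.019], [0.0, 0.0, 0.0], 0.093], [[0.0, 0.0, 0.019], [0.0, 0.0, 0.0], 0.093]]
end [0.4887 0.2654 0.0033] [1.7999e+02 1.0000e-02 2.7600e+01]
```

>>> play_rows(
  plan=[
    [[0.001, 0, 0.03], [0, 0, 0], 0.093],
    [[0, 0, 0.029], [0, 0, 0], 0.093],
    [[0, 0, 0.02], [0, 0, 0], 0.093],
    [[0, 0, 0.02], [0, 0, 0], 0.093],
    [[0, 0, 0.016], [0, 0, 0], 0.093],
    [[0, 0, 0], [0, 0, 0], 0.093],
    [[0, 0, 0], [0, 0, 0], 0.06],
  ],
)

```text
t: 3.62
position: [0.489, 0.2643, 0.0053]
eef_rot: [-180.0, -0.1, 27.5]
force: [-0.5, 1.0, 0.2]
width: 0.935
```

```bash
python3 - <<'E'
from plan import *
from rig import *
st()
c=capture("top"); cv2.imwrite("pics/g1.png",cv2.resize(c["color"][150:290,110:290,::-1],None,fx=4,fy=4,interpolation=cv2.INTER_CUBIC))
E
```

```text
t 3.62 pos [0.489  0.2643 0.0053] rot [-1.7999e+02 -7.0000e-02  2.7540e+01] F [-0.5  1.   0.2] w 87.0 q [ -27.   44.   -6.  108.    9.   28. -102.]
```

View pics/g1.png

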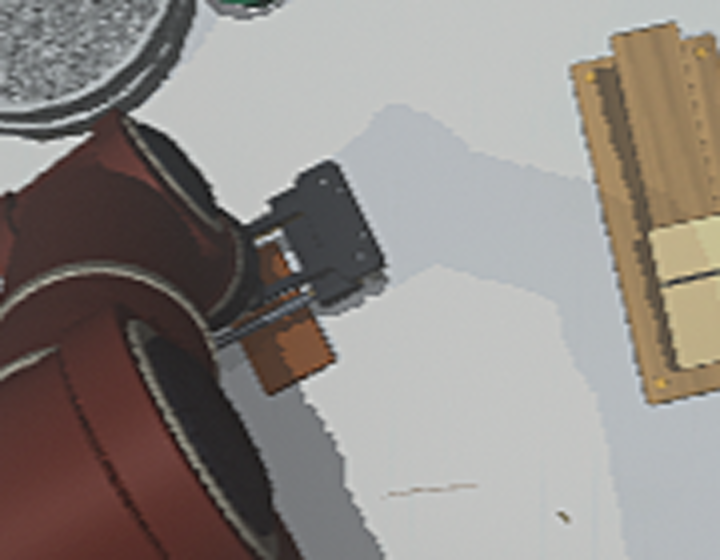

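The gripper straddles the brown plate (about (285,290) in the enlarged crop), aligned with it. I'll go 2 mm lower and close.

>>> play_rows(
  plan=[
    [[0, 0, 0.002], [0, 0, 0], 0.06],
    [[0, 0, 0], [0, 0, 0], 0.03],
    [[0, 0, 0], [0, 0, 0], 0.03],
    [[0, 0, 0], [0, 0, 0], 0.03],
    [[0, 0, 0], [0, 0, 0], 0.03],
    [[0, 0, 0], [0, 0, 0], 0.03],
  ],
)

```text
t: 4.42
position: [0.4885, 0.264, 0.0029]
eef_rot: [180.0, -0.0, 27.5]
force: [-0.4, -0.2, 2.9]
width: 0.532
```

>>> play_rows(
  plan=[
    [[0, 0, -0.02], [0, 0, 0], 0.03],
    [[0, 0, -0.05], [0, 0, 0], 0.03],
    [[0, 0, -0.05], [0, 0, 0], 0.03],
    [[0, 0, -0.05], [0, 0, 0], 0.03],
    [[0, 0, 0], [0, 0, 0], 0.03],
  ],
)

```text
t: 5.05
position: [0.4908, 0.2655, 0.1767]
eef_rot: [-180.0, -0.5, 27.5]
force: [0.3, 0.4, -2.1]
width: 0.533
```

```bash
cat > goal.py <<'E'
from plan import *
CR=(.4934,-.0203,.0562,12.7,12)
def goal(ox,oy,oz,dx,dy,dz,lift=0):
    # origin in cream frame + TCP offset in plate frame
    return wpts(np.array([[ox+dx,oy+dy,oz+dz+lift]]),*CR[:3],CR[3],CR[4])[0]
E
python3 - <<'E'
from goal import *
from rig import *
g=lambda l:goal(.055,0,.012,.0069,0,.0029,l)
r=rot(12.7,12)
print(g(0),g(.05))
plan([(g(.08),r,7,.03),(g(.03),r,3,.03)])
c=capture("scene"); cv2.imwrite("pics/g2.png",cv2.resize(c["color"][150:350,100:360,::-1],None,fx=3,fy=3,interpolation=cv2.INTER_CUBIC))
E
```

```text
[ 0.54944393 -0.00766996  0.08364413] [ 0.53930267 -0.00995539  0.13255151]
t 5.05 pos [0.4908 0.2655 0.1767] rot [-179.97   -0.54   27.55] F [ 0.3  0.4 -2.1] w 49.5 q [-25.  30.  -9. 101.   6.  50. -99.]
10
[[[-0.013, 0.038, 0.002], [0.0, 0.03, 0.04], 0.03], [[-0.011, 0.038, 0.002], [-0.01, 0.03, 0.03], 0.03], [[-0.011, 0.039, 0.001], [0.0, 0.03, 0.04], 0.03], [[-0.009, 0.039, 0.002], [-0.01, 0.02, 0.04], 0.03], [[-0.007, 0.039, 0.001], [0.0, 0.03, 0.03], 0.03], [[-0.006, 0.04, 0.002], [0.0, 0.03, 0.04], 0.03], [[-0.005, 0.04, 0.001], [-0.009, 0.029, 0.038], 0.03], [[0.0, 0.0, 0.017], [0.0, 0.0, 0.0], 0.03], [[0.0, 0.0, 0.016], [0.0, 0.0, 0.0], 0.03], [[0.0, 0.0, 0.017], [0.0, 0.0, 0.0], 0.03]]
end [ 0.5431 -0.0095  0.1128] [-180.    -11.98   12.68]
```

View pics/g2.png

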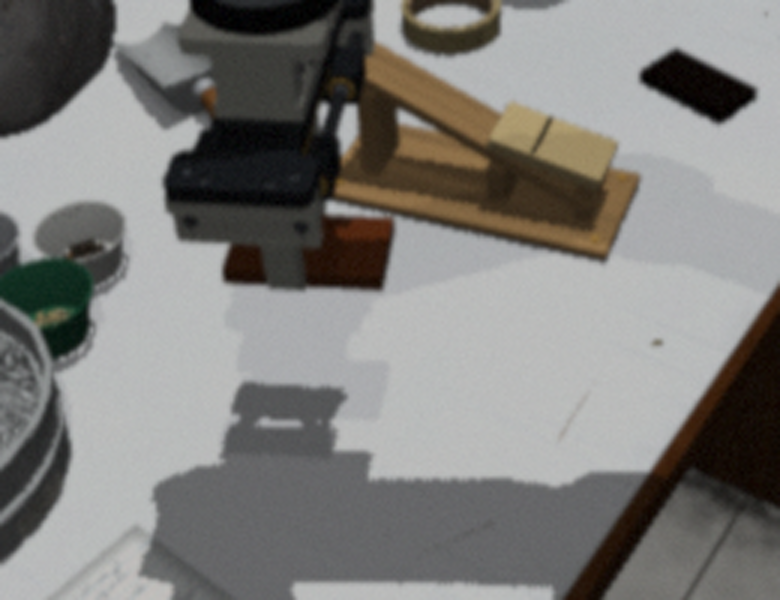

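The brown plate is held level in the jaws, lower end towards the robot (around (310,255) in the crop). I'll carry it over the stand.

>>> play_rows(
  plan=[
    [[-0.013, 0.038, 0.002], [0, 0.03, 0.04], 0.03],
    [[-0.011, 0.038, 0.002], [-0.01, 0.03, 0.03], 0.03],
    [[-0.011, 0.039, 0.001], [0, 0.03, 0.04], 0.03],
    [[-0.009, 0.039, 0.002], [-0.01, 0.02, 0.04], 0.03],
    [[-0.007, 0.039, 0.001], [0, 0.03, 0.03], 0.03],
    [[-0.006, 0.04, 0.002], [0, 0.03, 0.04], 0.03],
    [[-0.005, 0.04, 0.001], [-0.01, 0.03, 0.04], 0.03],
    [[0, 0, 0.016], [0, 0, 0], 0.03],
    [[0, 0, 0.016], [0, 0, 0], 0.03],
    [[0, 0, 0], [0, 0, 0], 0.03],
  ],
)

```text
t: 6.35
position: [0.5346, -0.0121, 0.1246]
eef_rot: [179.9, -11.2, 12.6]
force: [-0.6, 0.3, -0.2]
width: 0.537
```

```bash
python3 - <<'E'
from goal import *
from rig import *
g=lambda l:goal(.055,0,.012,.0069,0,.0029,l)
r=rot(12.7,12)
plan([(g(.02),r,2,.03),(g(.002),r,3,.03)])
for n,(a,b) in(("scene",(190,150)),("top",(210,140))):
  c=capture(n); cv2.imwrite(f"pics/g3{n}.png",cv2.resize(c["color"][b:b+120,a:a+150,::-1],None,fx=5,fy=5,interpolation=cv2.INTER_CUBIC))
E
```

```text
t 6.35 pos [ 0.5346 -0.0121  0.1246] rot [179.9  -11.16  12.59] F [-0.6  0.3 -0.2] w 49.9 q [  5.  28.  -7. 116.   2.  25. -80.]
5
[[[0.003, -0.001, 0.012], [0.0, 0.01, 0.0], 0.03], [[0.004, 0.0, 0.011], [0.002, 0.005, -0.002], 0.03], [[0.0, 0.0, 0.006], [0.0, 0.0, 0.0], 0.03], [[0.0, 0.0, 0.006], [0.0, 0.0, 0.0], 0.03], [[0.0, 0.0, 0.006], [0.0, 0.0, 0.0], 0.03]]
end [ 0.5492 -0.0078  0.0858] [179.99 -12.02  12.71]
```

View pics/g3scene.png

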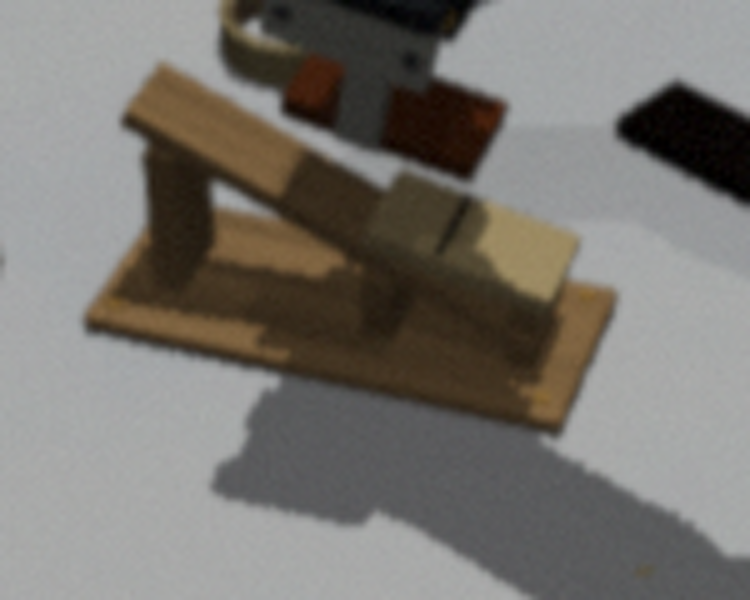

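View pics/g3top.png

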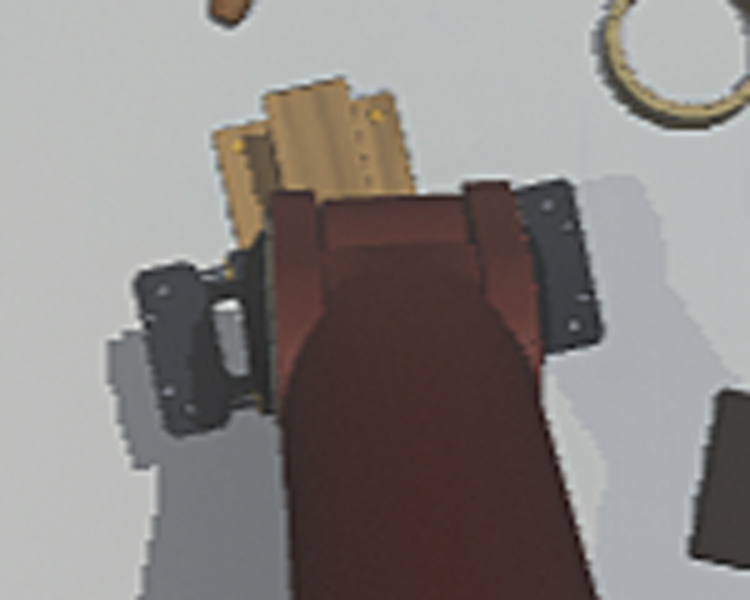

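>>> play_rows(
  plan=[
    [[0.003, -0.001, 0.012], [0, 0.01, 0], 0.03],
    [[0.004, 0, 0.011], [0, 0, 0], 0.03],
    [[0, 0, 0.006], [0, 0, 0], 0.03],
    [[0, 0, 0], [0, 0, 0], 0.03],
  ],
)

```text
t: 6.95
position: [0.5489, -0.0083, 0.0999]
eef_rot: [179.8, -12.0, 12.6]
force: [-0.2, 0.2, -0.8]
width: 0.536
```

```bash
python3 - <<'E'
from goal import *
from rig import *
g=lambda l:goal(.055,0,.012,.0069,0,.0029,l)
r=rot(12.7,12)
plan([(g(.002),r,3,.03)])
for n,(a,b) in(("scene",(190,150)),):
  c=capture(n); im=c["color"][b:b+120,a:a+150,::-1]; im=cv2.resize(im,None,fx=5,fy=5,interpolation=cv2.INTER_CUBIC)
  p=(proj(c,wpts(PL+[.055,0,.012],*CR))-(a,b)+.5)*5
  for i in range(8):
    for j in range(i):
      if bin(i^j).count("1")==1: cv2.line(im,*[tuple(int(a) for a in p[q]) for q in(i,j)],(0,255,0),1)
  cv2.imwrite(f"pics/g4{n}.png",im)
E
```

```text
t 6.95 pos [ 0.5489 -0.0083  0.0999] rot [179.82 -12.04  12.61] F [-0.2  0.2 -0.8] w 49.8 q [  4.  31.  -6. 116.   3.  21. -81.]
3
[[[-0.001, 0.0, 0.005], [0.0, 0.0, 0.0], 0.03], [[-0.001, 0.0, 0.004], [0.0, 0.0, 0.0], 0.03], [[-0.001, -0.001, 0.005], [0.004, -0.001, -0.001], 0.03]]
end [ 0.5487 -0.0074  0.0856] [-179.97  -11.99   12.67]
```

View pics/g4scene.png

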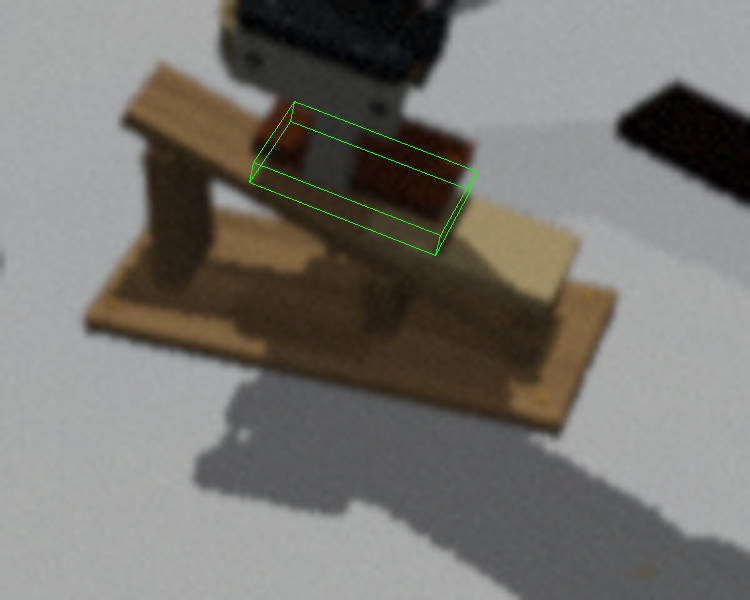

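The plate hovers parallel about 15 mm above the target outline, shifted only along the normal. I'll lower it.

>>> play_rows(
  plan=[
    [[-0.001, 0, 0.005], [0, 0, 0], 0.03],
    [[-0.001, 0, 0.004], [0, 0, 0], 0.03],
    [[-0.001, 0, 0.004], [0, 0, 0], 0.03],
    [[0, 0, 0], [0, 0, 0], 0.03],
    [[0, 0, 0], [0, 0, 0], 0.03],
  ],
)

```text
t: 7.62
position: [0.5491, -0.0084, 0.0871]
eef_rot: [179.8, -12.1, 12.6]
force: [-0.1, -0.3, -0.1]
width: 0.532
```

>>> play_rows(
  plan=[
    [[0, -0.001, 0.002], [0, 0, 0], 0.03],
    [[0, 0, 0], [0, 0, 0], 0.03],
  ],
)

```text
t: 7.88
position: [0.5491, -0.0072, 0.085]
eef_rot: [179.8, -12.1, 12.6]
force: [-0.8, 0.8, -0.4]
width: 0.533
```

>>> play_rows(
  plan=[
    [[0, 0, 0.001], [0, 0, 0], 0.03],
    [[0, 0, 0], [0, 0, 0], 0.03],
  ],
)

```text
t: 8.12
position: [0.5494, -0.0074, 0.0841]
eef_rot: [179.8, -12.1, 12.6]
force: [1.0, -0.5, -1.1]
width: 0.529
```

>>> play_rows(
  plan=[
    [[0, 0, 0.001], [0, 0, 0], 0.03],
    [[0, 0, 0], [0, 0, 0], 0.03],
  ],
)

```text
t: 8.38
position: [0.5495, -0.0073, 0.0831]
eef_rot: [179.8, -12.1, 12.6]
force: [-0.5, 0.3, 0.1]
width: 0.529
```

>>> play_rows(
  plan=[
    [[0, 0, 0.001], [0, 0, 0], 0.03],
    [[0, 0, 0], [0, 0, 0], 0.03],
  ],
)

```text
t: 8.62
position: [0.5498, -0.0073, 0.0821]
eef_rot: [179.8, -12.1, 12.6]
force: [0.4, 0.2, -0.4]
width: 0.533
```

>>> play_rows(
  plan=[
    [[0, 0, 0.001], [0, 0, 0], 0.03],
    [[0, 0, 0], [0, 0, 0], 0.03],
  ],
)

```text
t: 8.88
position: [0.55, -0.0072, 0.0816]
eef_rot: [179.8, -12.1, 12.6]
force: [-1.5, 0.1, 2.1]
width: 0.534
```

```bash
cat > ov.py <<'E'
from goal import *
from rig import *
import sys
def ov(tag,n,boxes,win,k=5):
  c=capture(n); a,b,w,h=win; im=cv2.resize(c["color"][b:b+h,a:a+w,::-1],None,fx=k,fy=k,interpolation=cv2.INTER_CUBIC)
  for B in boxes:
    p=(proj(c,B)-(a,b)+.5)*k
    for i in range(8):
      for j in range(i):
        if bin(i^j).count("1")==1: cv2.line(im,*[tuple(int(a) for a in p[q]) for q in(i,j)],(0,255,0),1)
  cv2.imwrite(f"pics/{tag}.png",im); return c
E
python3 - <<'E'
from ov import *
st()
ov("g5","scene",[],(210,150,110,80),7)
E
```

```text
t 8.88 pos [ 0.55   -0.0072  0.0816] rot [179.8  -12.12  12.61] F [-1.5  0.1  2.1] w 49.7 q [  4.  33.  -6. 117.   3.  18. -81.]
```

View pics/g5.png

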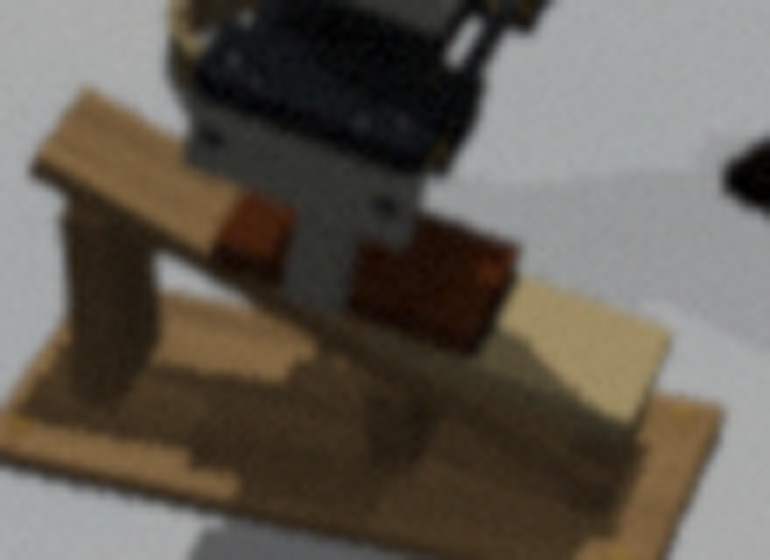

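Contact force appears (2 N) and the brown plate lies on the cream plate with its edge at the line. Release.

>>> play_rows(
  plan=[
    [[0, 0, 0], [0, 0, 0], 0.07],
    [[0, 0, 0], [0, 0, 0], 0.08],
    [[0, 0, 0], [0, 0, 0], 0.08],
    [[0, 0, 0], [0, 0, 0], 0.08],
    [[0, 0, -0.02], [0, 0, 0], 0.093],
    [[0, 0, -0.04], [0, 0, 0], 0.093],
    [[0, 0, -0.05], [0, 0, 0], 0.093],
    [[0, 0.05, -0.03], [0, 0, 0], 0.093],
    [[0, 0.06, 0], [0, 0, 0], 0.093],
  ],
)

```text
t: 10.05
position: [0.5471, -0.1204, 0.2221]
eef_rot: [179.6, -12.5, 12.9]
force: [-1.0, 0.6, -0.3]
width: 0.997
```

```bash
python3 - <<'E'
from goal import *
r=rot(-13.6)
x=np.array([.464,-.2174])+.007*np.array([np.cos(np.radians(13.6)),-np.sin(np.radians(13.6))])
print(x)
plan([((*x,.15),r,5,.093)])
E
```

```text
[ 0.47080373 -0.21904599]
t 10.05 pos [ 0.5471 -0.1204  0.2221] rot [179.65 -12.49  12.87] F [-1.   0.6 -0.3] w 92.7 q [ 20.  22. -10. 106.  -2.  40. -65.]
5
[[[-0.022, 0.016, 0.01], [-0.01, -0.04, 0.09], 0.093], [[-0.02, 0.017, 0.011], [-0.01, -0.05, 0.09], 0.093], [[-0.018, 0.019, 0.012], [-0.01, -0.04, 0.1], 0.093], [[-0.015, 0.021, 0.013], [-0.01, -0.04, 0.09], 0.093], [[-0.013, 0.022, 0.014], [-0.005, -0.047, 0.089], 0.093]]
end [ 0.4705 -0.2191  0.1499] [ 1.7998e+02  3.0000e-02 -1.3600e+01]
```

>>> play_rows(
  plan=[
    [[-0.022, 0.016, 0.01], [-0.01, -0.04, 0.09], 0.093],
    [[-0.02, 0.017, 0.011], [-0.01, -0.05, 0.09], 0.093],
    [[-0.018, 0.019, 0.012], [-0.01, -0.04, 0.1], 0.093],
    [[-0.015, 0.021, 0.013], [-0.01, -0.04, 0.09], 0.093],
    [[-0.013, 0.022, 0.014], [0, -0.05, 0.09], 0.093],
    [[0, 0, 0], [0, 0, 0], 0.093],
  ],
)

```text
t: 10.8
position: [0.4664, -0.2207, 0.1455]
eef_rot: [-179.8, 0.8, -14.1]
force: [-0.0, -0.0, -0.2]
width: 1.002
```

```bash
python3 - <<'E'
from ov import *
r=rot(-13.6)
plan([((.4708,-.2190,.06),r,3,.093),((.4708,-.2190,.005),r,3,.093)])
for n in("scene","top"):
  c=ov("h_"+n,n,[],(205,150,130,105) if n=="scene" else (230,140,130,105),6)
  if n=="scene":
    for x in cut_out(c,"plate_brown"): print(x["p"],x["pixel"],x["mask"].sum())
E
```

```text
t 10.8 pos [ 0.4664 -0.2207  0.1455] rot [-179.83    0.79  -14.1 ] F [-0.  -0.  -0.2] w 93.2 q [ 22.  29.   2. 108.  -1.  44. -80.]
6
[[[0.002, -0.001, 0.028], [0.0, 0.0, 0.0], 0.093], [[0.001, -0.001, 0.029], [0.0, 0.01, -0.01], 0.093], [[0.002, 0.0, 0.028], [-0.003, 0.004, 0.001], 0.093], [[0.0, 0.0, 0.018], [0.0, 0.0, 0.0], 0.093], [[0.0, 0.0, 0.019], [0.0, 0.0, 0.0], 0.093], [[0.0, 0.0, 0.018], [0.0, 0.0, 0.0], 0.093]]
end [ 0.471  -0.2195  0.0055] [-1.800e+02 -1.000e-02 -1.359e+01]
0.56 [258.4, 183.5] 755
```

View pics/h_scene.png

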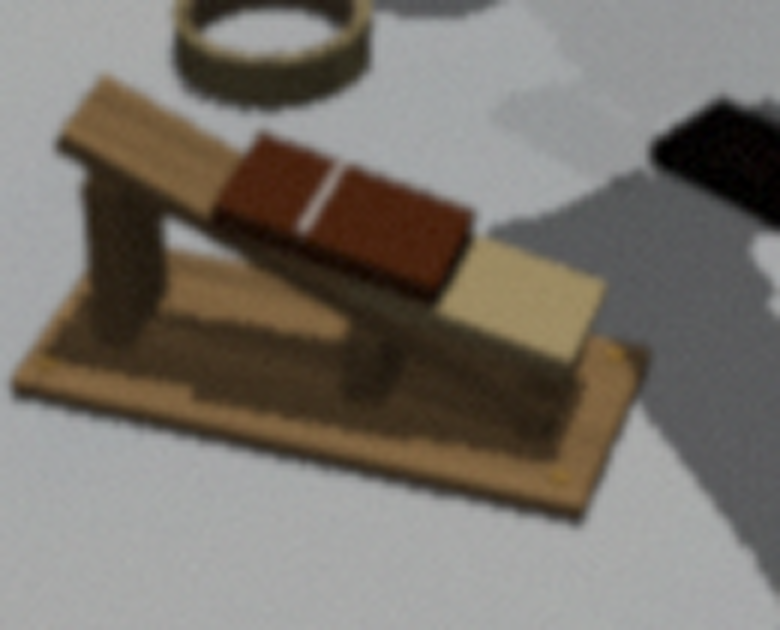

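View pics/h_top.png

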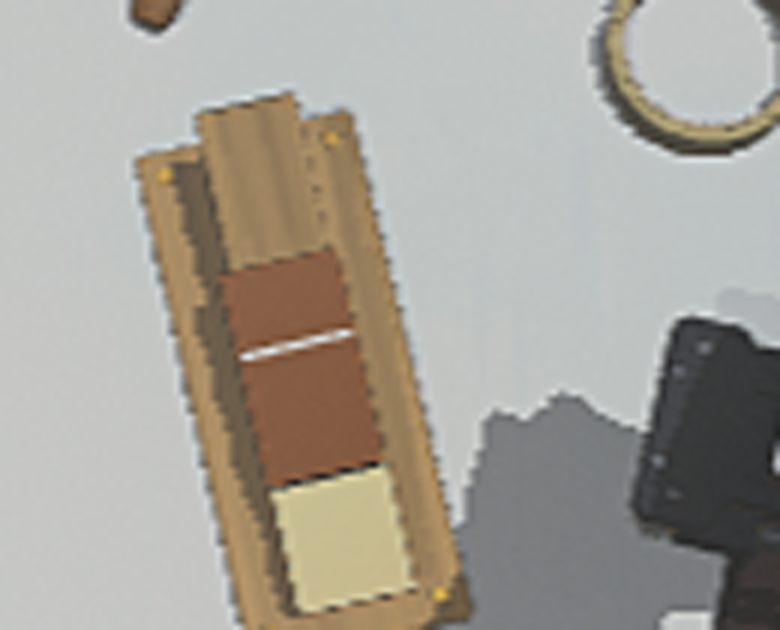

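The brown plate lies square and centred on the cream one: its line is at (320,197) in the scene crop, and its lower edge covers the cream line. Next is the dark plate.

>>> play_rows(
  plan=[
    [[0.002, -0.001, 0.028], [0, 0, 0], 0.093],
    [[0.001, 0, 0.029], [0, 0.01, -0.01], 0.093],
    [[0.002, 0, 0.028], [0, 0, 0], 0.093],
    [[0, 0, 0.018], [0, 0, 0], 0.093],
    [[0, 0, 0.019], [0, 0, 0], 0.093],
    [[0, 0, 0.015], [0, 0, 0], 0.093],
    [[0, 0, 0], [0, 0, 0], 0.093],
  ],
)

```text
t: 11.82
position: [0.4722, -0.2176, 0.0091]
eef_rot: [-179.7, 0.1, -13.2]
force: [0.0, -0.0, -0.4]
width: 0.997
```

```bash
python3 - <<'E'
from ov import *
st()
ov("i","scene",[wpts(PL,.464,-.2174,0,-13.5)],(280,110,130,105),6)
E
```

```text
t 11.82 pos [ 0.4722 -0.2176  0.0091] rot [-1.7973e+02  1.2000e-01 -1.3250e+01] F [ 0.  -0.  -0.4] w 92.7 q [ 22.  42.   1. 114.  -2.  25. -79.]
```

View pics/i.png

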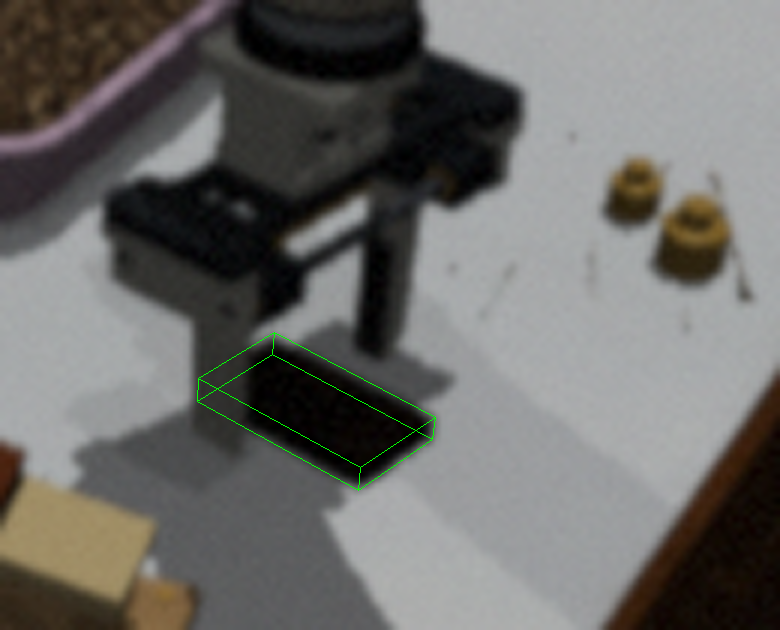

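The fingers stand either side of the dark plate, whose outline matches the fitted box. I'll go down 6 mm and close.

>>> play_rows(
  plan=[
    [[-0.001, 0.001, 0.006], [0, 0, 0.005], 0.093],
    [[0, 0, 0], [0, 0, 0], 0.06],
    [[0, 0, 0], [0, 0, 0], 0.03],
    [[0, 0, 0], [0, 0, 0], 0.03],
    [[0, 0, 0], [0, 0, 0], 0.03],
    [[0, 0, 0], [0, 0, 0], 0.03],
    [[0, 0, 0], [0, 0, 0], 0.03],
  ],
)

```text
t: 12.75
position: [0.4711, -0.2192, 0.0037]
eef_rot: [-179.8, 0.0, -13.6]
force: [0.5, -0.0, 0.2]
width: 0.53
```

>>> play_rows(
  plan=[
    [[0, 0, -0.02], [0, 0, 0], 0.03],
    [[0, 0, -0.05], [0, 0, 0], 0.03],
    [[0, 0, -0.06], [0, 0, 0], 0.03],
    [[0, 0, -0.06], [0, 0, 0], 0.03],
    [[0, 0, -0.02], [0, 0, 0], 0.03],
    [[0, 0, 0], [0, 0, 0], 0.03],
  ],
)

```text
t: 13.5
position: [0.4717, -0.2202, 0.2151]
eef_rot: [-179.8, -0.2, -13.6]
force: [-0.6, 0.4, -1.1]
width: 0.532
```

```bash
python3 - <<'E'
from ov import *
g=lambda l:goal(.110,0,.022,.0073,0,.0037,l)
r=rot(12.7,12)
print(g(0),g(.03))
plan([(g(.09),r,7,.03),(g(.05),r,2,.03)])
ov("j","scene",[],(250,60,150,120),5)
E
```

```text
[0.60011702 0.00374972 0.10572643] [0.59403227 0.00237846 0.13507086]
t 13.5 pos [ 0.4717 -0.2202  0.2151] rot [-1.7981e+02 -1.6000e-01 -1.3600e+01] F [-0.6  0.4 -1.1] w 49.5 q [ 22.  24.   2. 103.  -1.  53. -80.]
9
[[[0.008, -0.034, 0.003], [0.01, 0.03, -0.07], 0.03], [[0.01, -0.034, 0.004], [0.0, 0.03, -0.06], 0.03], [[0.012, -0.033, 0.004], [0.01, 0.03, -0.07], 0.03], [[0.014, -0.032, 0.005], [0.01, 0.03, -0.06], 0.03], [[0.016, -0.031, 0.006], [0.0, 0.02, -0.07], 0.03], [[0.018, -0.029, 0.006], [0.01, 0.03, -0.06], 0.03], [[0.02, -0.029, 0.006], [0.006, 0.032, -0.068], 0.03], [[0.0, 0.0, 0.02], [0.0, 0.0, 0.0], 0.03], [[0.0, 0.0, 0.02], [0.0, 0.0, 0.0], 0.03]]
end [0.5904 0.0016 0.1551] [-179.98  -12.     12.72]
```

View pics/j.png

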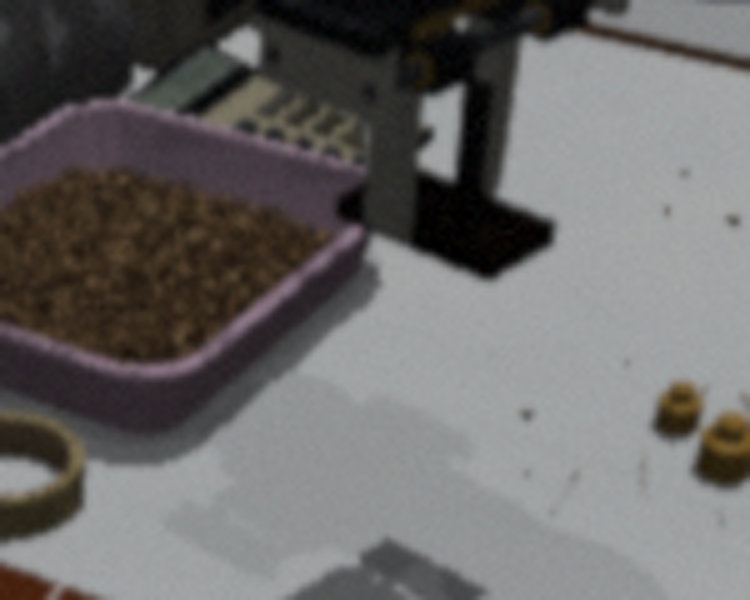

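The dark plate is held level (around (450,225)). I'll carry it over.

>>> play_rows(
  plan=[
    [[0.008, -0.034, 0.003], [0.01, 0.03, -0.07], 0.03],
    [[0.01, -0.034, 0.004], [0, 0.03, -0.06], 0.03],
    [[0.012, -0.033, 0.004], [0.01, 0.03, -0.07], 0.03],
    [[0.014, -0.032, 0.005], [0.01, 0.03, -0.06], 0.03],
    [[0.016, -0.031, 0.006], [0, 0.02, -0.07], 0.03],
    [[0.018, -0.029, 0.006], [0.01, 0.03, -0.06], 0.03],
    [[0.02, -0.029, 0.006], [0, 0.03, -0.07], 0.03],
    [[0, 0, 0.01], [0, 0, 0], 0.03],
    [[0, 0, 0], [0, 0, 0], 0.03],
  ],
)

```text
t: 14.68
position: [0.5821, -0.0005, 0.1808]
eef_rot: [179.8, -11.4, 12.8]
force: [0.1, -1.3, -0.9]
width: 0.532
```

```bash
python3 - <<'E'
from ov import *
g=lambda l:goal(.110,0,.022,.0073,0,.0037,l)
r=rot(12.7,12)
plan([(g(.015),r,4,.03)])
E
```

```text
t 14.68 pos [ 5.821e-01 -5.000e-04  1.808e-01] rot [179.8  -11.43  12.75] F [ 0.1 -1.3 -0.9] w 49.5 q [  4.  27.  -7. 106.   2.  36. -81.]
4
[[[0.001, 0.0, 0.016], [0.0, 0.0, 0.0], 0.03], [[0.001, 0.0, 0.015], [0.0, 0.0, 0.0], 0.03], [[0.0, 0.0, 0.016], [0.0, 0.01, 0.0], 0.03], [[0.001, 0.0, 0.015], [0.003, 0.0, 0.001], 0.03]]
end [0.5971 0.0027 0.1207] [179.98 -12.01  12.7 ]
```

>>> play_rows(
  plan=[
    [[0.001, 0, 0.016], [0, 0, 0], 0.03],
    [[0.001, 0, 0.015], [0, 0, 0], 0.03],
    [[0, 0, 0.016], [0, 0.01, 0], 0.03],
    [[0.001, 0, 0.012], [0, 0, 0], 0.03],
    [[0, 0, 0], [0, 0, 0], 0.03],
  ],
)

```text
t: 15.3
position: [0.5977, 0.0035, 0.1244]
eef_rot: [179.8, -12.1, 12.8]
force: [0.0, -0.2, 0.4]
width: 0.532
```

```bash
python3 - <<'E'
from ov import *
g=lambda l:goal(.110,0,.022,.0073,0,.0037,l)
r=rot(12.7,12)
plan([(g(.002),r,4,.03)])
ov("k","scene",[wpts(PL+[.110,0,.022],*CR)],(200,130,130,105),6)
E
```

```text
t 15.3 pos [0.5977 0.0035 0.1244] rot [179.82 -12.13  12.8 ] F [ 0.  -0.2  0.4] w 49.5 q [  3.  32.  -7. 108.   3.  28. -82.]
4
[[[0.0, 0.0, 0.004], [0.0, 0.0, 0.0], 0.03], [[-0.001, 0.0, 0.004], [0.0, 0.0, 0.0], 0.03], [[0.0, 0.0, 0.005], [0.0, 0.0, 0.0], 0.03], [[-0.001, 0.0, 0.004], [0.003, -0.002, 0.002], 0.03]]
end [0.5993 0.0038 0.1073] [-179.99  -12.02   12.69]
```

View pics/k.png

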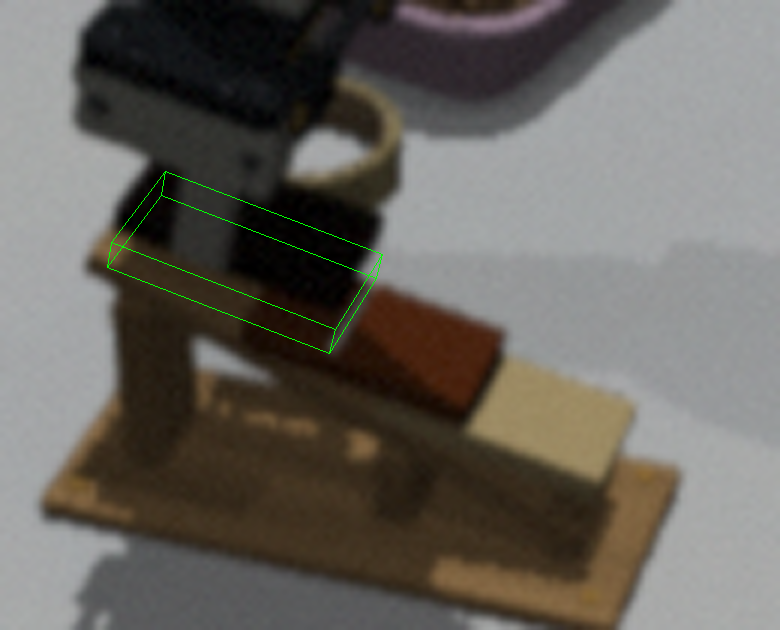

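The dark plate hovers about 19 mm above its target outline, and the outline's lower edge meets the brown plate's line. I'll lower it.

>>> play_rows(
  plan=[
    [[0, 0, 0.004], [0, 0, 0], 0.03],
    [[-0.001, 0, 0.004], [0, 0, 0], 0.03],
    [[0, 0, 0.004], [0, 0, 0], 0.03],
    [[-0.001, 0, 0.003], [0, 0, 0], 0.03],
    [[0, 0, 0], [0, 0, 0], 0.03],
    [[0, 0, 0], [0, 0, 0], 0.03],
  ],
)

```text
t: 16.1
position: [0.5995, 0.0039, 0.1108]
eef_rot: [179.8, -12.3, 12.8]
force: [-0.9, 0.4, -0.7]
width: 0.54
```

>>> play_rows(
  plan=[
    [[0, 0, 0.001], [0, 0, 0], 0.03],
    [[0, 0, 0], [0, 0, 0], 0.03],
  ],
)

```text
t: 16.35
position: [0.5996, 0.0039, 0.1097]
eef_rot: [179.8, -12.3, 12.8]
force: [-0.7, -0.3, -1.2]
width: 0.534
```

>>> play_rows(
  plan=[
    [[0, 0, 0.001], [0, 0, 0], 0.03],
    [[0, 0, 0], [0, 0, 0], 0.03],
  ],
)

```text
t: 16.6
position: [0.5998, 0.004, 0.1087]
eef_rot: [179.8, -12.3, 12.8]
force: [0.0, 0.1, -0.6]
width: 0.532
```

>>> play_rows(
  plan=[
    [[0, 0, 0.001], [0, 0.004, 0], 0.03],
    [[0, 0, 0.001], [0, 0, 0], 0.03],
    [[0, 0, 0], [0, 0, 0], 0.03],
  ],
)

```text
t: 16.98
position: [0.6001, 0.0041, 0.1067]
eef_rot: [179.8, -12.5, 12.8]
force: [-0.2, -0.5, -0.8]
width: 0.535
```

>>> play_rows(
  plan=[
    [[0, 0, 0.001], [0, 0, 0], 0.03],
    [[0, 0, 0], [0, 0, 0], 0.03],
  ],
)

```text
t: 17.23
position: [0.6005, 0.0041, 0.1059]
eef_rot: [179.8, -12.5, 12.8]
force: [-0.5, -0.5, 1.2]
width: 0.533
```

>>> play_rows(
  plan=[
    [[0, 0, 0.001], [0, -0.006, 0], 0.03],
    [[0, 0, 0], [0, 0, 0], 0.03],
  ],
)

```text
t: 17.48
position: [0.6007, 0.0042, 0.1055]
eef_rot: [179.8, -12.2, 12.8]
force: [-2.8, -0.8, 4.7]
width: 0.532
```

```bash
python3 - <<'E'
from ov import *
st()
ov("l","scene",[],(200,130,130,105),6)
E
```

```text
t 17.48 pos [0.6007 0.0042 0.1055] rot [179.78 -12.16  12.81] F [-2.8 -0.8  4.7] w 49.5 q [  3.  34.  -6. 108.   4.  26. -82.]
```

View pics/l.png

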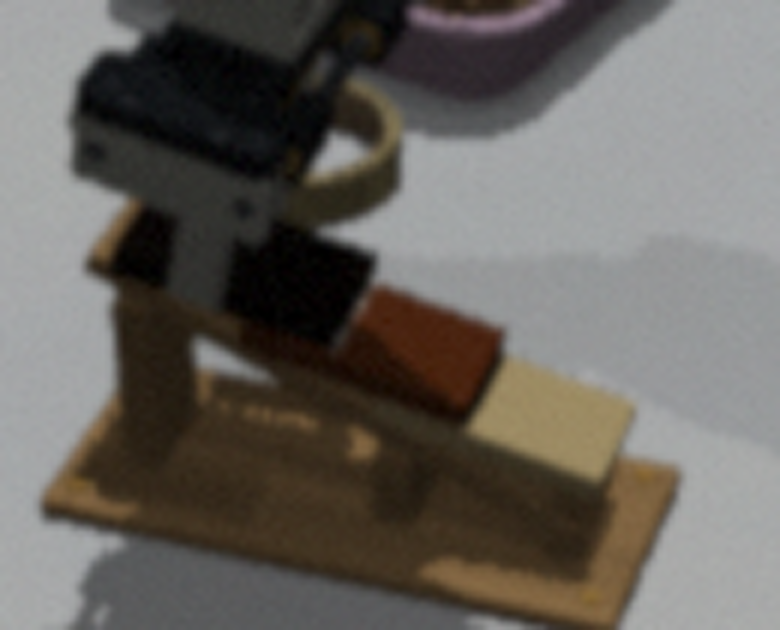

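The dark plate sits with its lower edge on the white line and about 5 N of contact. Release and withdraw.

>>> play_rows(
  plan=[
    [[0, 0, 0], [0, 0, 0], 0.07],
    [[0, 0, 0], [0, 0, 0], 0.08],
    [[0, 0, 0], [0, 0, 0], 0.08],
    [[0, 0, 0], [0, 0, 0], 0.08],
    [[0, 0, -0.02], [0, 0, 0], 0.093],
    [[0, 0, -0.04], [0, 0, 0], 0.093],
    [[0, 0, -0.05], [0, 0, 0], 0.093],
    [[0, 0.05, -0.03], [0, 0, 0], 0.093],
    [[0, 0.06, 0], [0, 0, 0], 0.093],
    [[0, 0.06, 0], [0, 0, 0], 0.093],
  ],
)

```text
t: 18.77
position: [0.6099, -0.1691, 0.2433]
eef_rot: [179.7, -12.2, 12.9]
force: [1.3, 0.9, -0.8]
width: 1.002
```

>>> play_rows(
  plan=[
    [[0, 0.06, 0], [0, 0, 0], 0.093],
    [[0, 0, 0], [0, 0, 0], 0.093],
    [[0, 0, 0], [0, 0, 0], 0.093],
    [[0, 0, 0], [0, 0, 0], 0.093],
  ],
)

```text
t: 19.27
position: [0.6229, -0.2236, 0.2426]
eef_rot: [179.9, -12.2, 13.0]
force: [-0.1, -0.9, 0.5]
width: 0.998
```

```bash
python3 - <<'E'
from ov import *
st()
C=list(CR);C[2]-=.002
ov("m1","scene",[wpts(PL+[.110,0,.024],*C)],(200,130,130,105),6)
ov("m2","top",[wpts(PL+[.110,0,.024],*C),wpts(PL+[.055,0,.012],*C)],(225,140,130,110),5)
E
```

```text
t 19.27 pos [ 0.6229 -0.2236  0.2426] rot [179.86 -12.17  13.01] F [-0.1 -0.9  0.5] w 92.9 q [ 27.  31.  -9.  88.  -2.  52. -57.]
```

View pics/m1.png

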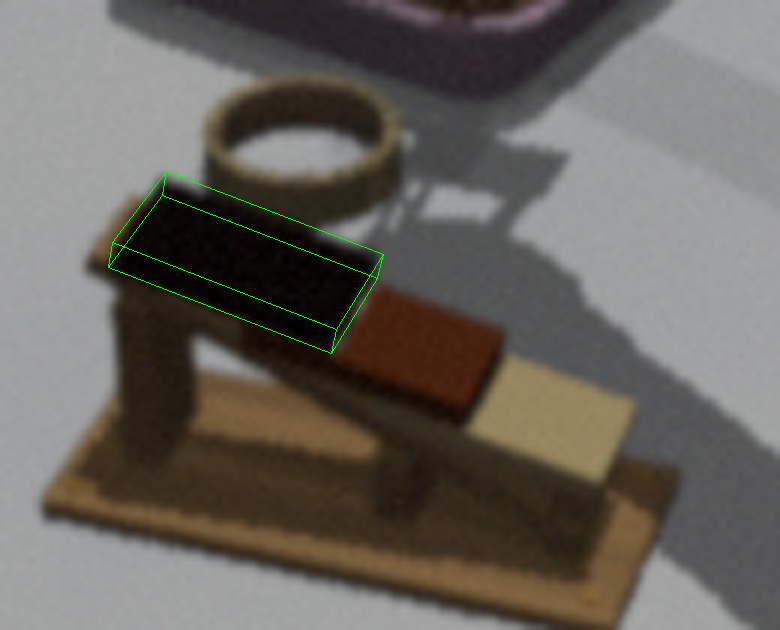

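View pics/m2.png

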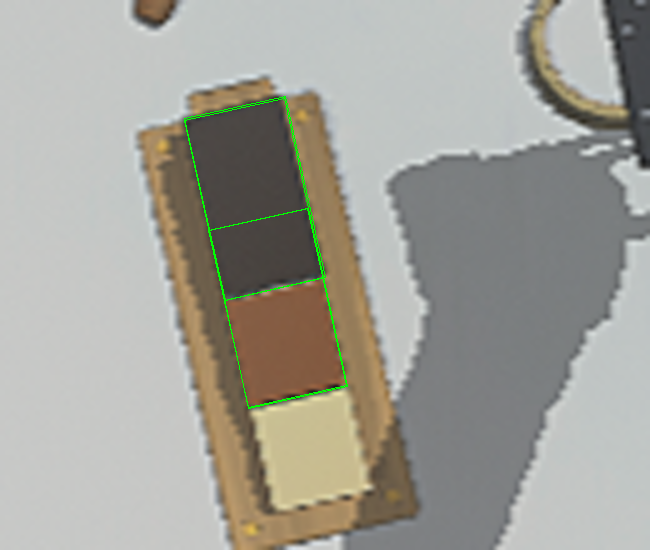

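Both plates match their target outlines to about 1–2 mm: dark at (245,255) in the scene crop and brown at (425,350). The gripper is clear, so I'm handing in.

```bash
python3 -c "
from rig import *
print(sign_off())"
```

```text
the job is handed in; nothing more can be done
None
```

Both plates are on the stand: brown on cream, with its white line toward the upper end, then dark on brown. I handed the job in at about 19.4 s of the 51 s allowed; sign-off gives no verdict.

**Last checks:** in pictures from both cameras after the final release, the brown and dark plates match their target outlines to about 1–2 mm. They lie square and centred, with each lower edge on the line below it. The gripper was open and about 0.2 m clear, with tool force readings only around 1 N.

**Disagreement:** the brown plate touched down about 2 mm lower than the camera fit of the cream plate predicted. I allowed for that when placing the dark plate.

**Not measured:** I judged how the plates sit from the outline overlays and the contact forces, and made no separate measurement of their final tilt or height.

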